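Stack the reagent trays and fill the empty cell

ROBOT

A 6-joint arm with a two-finger parallel gripper is mounted at the origin on the work surface. World frame = base frame: x ahead of the robot, y to its left, z up, the work surface at z = 0. Lengths are in mm, angles in degrees, forces in N, time in s.
With the tool pointing down it reaches from about 350 to 850 mm from the base axis. Payload 8.1 kg.
Tool frame: the origin (TCP) lies between the finger pads; the fingertips stand 17 mm ahead of it and the grasp point (between the pads) lies 2 mm behind it; z points along the fingers, y is the line along which they close (so a half turn about z gives the same grasp; the last joint's range is limited). The gripper opens to 85 mm and grips with 20 to 120 N. Pads are 22 mm wide; open, the fingers measure 114 mm over their backs; the gripper's body (76 mm by 85 mm) begins 54 mm behind the grasp point. The pads swing forward as they close: fully open they stand 13 mm farther back than shut.
Start: joints at [62.2, 7.471, 85.268, -0, 87.261, -4.893], TCP at [233.52, 552.697, 248.292] pointing down, gripper open.
Joint ranges: [-169.43, 169.43], [-51.17, 129.36], [1.28, 143.12], [-76.62, 256.62], [0, 156.53], [-152.29, 152.29]. Speed limits (degrees/s): [136.94, 136.94, 159.86, 180, 180, 180].

INTERFACE

Orientations are given as [roll, pitch, yaw] about the fixed x, y, z axes, in that order (R = Rz(yaw) Ry(pitch) Rx(roll)).
In Python, from bench import sense, snapshot, hand_in, trace, place_of gives the robot as it stands.
- The arm moves only by the shell command python3 -m handwheel 'ROWS' [FORCE]. ROWS is JSON, a list of rows, each a list of 7 numbers: the opening, from -1 (shut) to 1 (fully open), then the shift along the tool's x, y, z in cm, then the turn, a rotation vector about the tool's x, y, z in rad. A call has 1 to 12 rows; each row shifts and turns the commanded pose from where the row before left it, along the tool's axes as they then stand; what a row does not reach is not made up. A row lasts 1/12 s, in which the tool goes at most 41.7 mm and 7.16 degrees, less where a joint would pass 70% of its speed; a pose out of reach is approached as far as the arm can. A call with a gripper value outside its range is refused whole. The fingers move at their own pace and stop on an object; FORCE is the grip in N (left out, the last holds). Time passes only in rows, so rows that do not move let the fingers close. It gives the time, the measured TCP pose, the force, the opening and the grip force at its end, in the units of the state.
- sense(): the state, without advancing time (a new reading comes with each control period).
- snapshot(name): name is "side" or "top" or "wrist"; returns a dict with "image" (420x560x3 uint8, red, green, blue), "intrinsics" (3x3 intrinsics, pixels), "R" (3x3) and "t" (3): a world point X has camera coordinates R X + t. Camera axes: x right, y down, z forward; pixel columns grow to the right and rows downward; lengths in mm; the calibration is good to about 2 mm. A picture is of the moment at which its call begins. There is no depth.
- hand_in(): hands the job in; it is judged then, once.
Trained networks look in a picture, given as the dict that the camera call returned (one of the last four; its "shot" number tells which), for a name from the list of things; names that differ only in an ending like _2 or _b are one class to them, and where a whole thing is asked for, a point or a joint stands for the part that bears it (a point fixed in the world has none). Each returns a list of dicts, best first, with "conf" (0 to 1); they miss things now and then, are a little off and sometimes report something else, mostly with a low value. They report only what shows in the picture. A call takes as long as a camera call. They do not tell look-alikes from the thing itself.
- trace(picture, query): "pixels" (420x560 bool, what is visible of it).
- place_of(picture, query): "location" ([x, y, z] in mm, in world coordinates, good to about 4 mm: a listed point, or the origin of a listed thing).
The state is a dict: "time": time; "joint_pos": joint angles; "qd": joint speeds; "joint_efforts": joint torques, N m; "tool_pos": TCP position; "tcp_rot": TCP orientation; "ft_force": force on the tool from outside, world axes, zero at the start; "wrist_torque": the same for the moment, N m; "finger_gap": finger opening in mm; "grip_force": force on a finger pad.
Only numpy, scipy, OpenCV 4.12 (cv2) and the standard library are available. Lean on these libraries where they do the work, as an engineer would, in place of code of your own. Each camera call takes 0.05 s, during which the arm holds its last target. There are 200 camera calls.

TASK

Stack the blue carrying tray, with the white-capped jar riding in it, on the grey lower tray so that it sits fully home between the four corner lugs (either way round). Then stand the red-capped jar upright in the blue tray's empty cell. Lower things into place rather than dropping them, let go of everything, and leave the lower tray and the other labware where they are.

Things in the scene. Friction and masses are not known exactly. Their poses are not given: they have to be found in the camera images.
- upper_tray: blue carrying tray, outside 84 (x) x 152 (y) mm, about 0.25 kg empty, starting on the bench. Origin: centre of its underside; z up. Floor 5 mm thick; outer walls 4 mm thick, tops 26 mm above the underside. A 6 mm wall at y = 0, equally high, divides it into two cells, each 76 (x) x 69 (y) mm inside, centred at y = +38 and -38 mm.
- tray_bar (a point): middle of the blue tray's carrying bar, at (0, 0, 100) mm in the tray's frame, same axes. The bar runs along x above the dividing wall: 76 mm long, 12 mm thick (y), 24 mm high (88 to 112 mm above the underside), on two 8 mm posts at x = +-34 mm. Grasp it from above across its 12 mm, fingers closing along y, tips not lower than the jar's top (75 mm).
- empty_cell (a point): centre of the floor of the blue tray's empty cell, at (0, -38, 5) mm in the tray's frame, same axes
- lower_tray: heavy grey tray (1.2 kg), 100 (x) x 168 (y) mm, with small vials in it, loose on the bench. Origin: centre of its underside; z up. The upper tray's underside comes to rest on its flat rim, 45 mm above the origin. When stacked, the upper tray's origin lies straight above this one and the x axes are parallel (either way round).
- lugs (a point): centre of the space between the four black L-shaped corner lugs, at rim height, (0, 0, 45) mm in the lower tray's frame: where the upper tray's origin goes. Lugs are 18 mm high: upright for 10 mm, then flared outwards as a lead-in. They leave 89 x 157 mm, 2.5 mm more than the upper tray on each side.
- white_jar: amber jar with white cap, 52 mm diameter, 70 mm high, standing in the upper tray's cell on the +y side of that tray; it travels with the tray. Origin: centre of its underside.
- red_jar: amber jar with red cap, loose on the bench in front, 0.14 kg. Body 50 mm diameter to 44 mm height, cap 52 mm diameter from 44 to 70 mm. Origin: centre of its underside. Its place is the empty cell, on the -y side of the upper tray. In the tray, grip it by the cap with the fingers closing along the tray's x: along y the carrying bar is in the way.
- well_block: bystander: brass-coloured well block, 85 x 127 x 28 mm, origin at the centre of its underside
- trough: bystander: blue open trough, 50 x 150 x 30 mm, origin at the centre of its underside
- buffer_bottle: bystander: clear bottle with blue cap, 60 mm diameter, 130 mm high, origin at the centre of its underside
Not all that is in view belongs to the job. Several things have the shape of the upper_tray; the one meant has the colours described above. Leave any black look-alike of the red_jar alone.

How it is judged (in metres and radians):
On the way, in this order (a step that is already met when the one before it is completed fails the run):
1. the blue tray sits fully home on the lower tray, between its lugs (z of upper_tray in the frame of lower_tray between 0.04 and 0.049 m and horizontal distance between upper_tray and lower_tray below 0.008 m and angle between the x axis of upper_tray and the x axis of lower_tray, either way round below 0.08 rad and contact force between the fingers and upper_tray below 0.5 N), for 0.2 s.
2. the red-capped jar stands in the empty cell (x of red_jar in the frame of upper_tray between -0.018 and 0.018 m and y of red_jar in the frame of upper_tray between -0.052 and -0.024 m and z of red_jar in the frame of upper_tray below 0.01 m and angle between red_jar's own z axis and vertical below 0.1 rad), for 0.2 s.
At the end, for the whole second after the job is handed in: Upper tray on the lower tray's rim (height within 4 mm), centred within 8 mm, parallel within 0.08 rad either way round, both level; red-capped jar on the floor of the -y cell, white-capped on that of the +y cell, inside the walls, upright within 0.1 rad; lower tray on the bench; at rest (all of step 2 and z of upper_tray in the frame of lower_tray between 0.04 and 0.049 m and horizontal distance between upper_tray and lower_tray below 0.008 m and angle between the x axis of upper_tray and the x axis of lower_tray, either way round below 0.08 rad and angle between each of upper_tray, lower_tray's own z axis and vertical below 0.06 rad and height (world z) of lower_tray below 0.01 m and x of white_jar in the frame of upper_tray between -0.018 and 0.018 m and y of white_jar in the frame of upper_tray between 0.024 and 0.052 m and z of white_jar in the frame of upper_tray below 0.01 m and angle between white_jar's own z axis and vertical below 0.1 rad and linear speed of each of upper_tray, red_jar below 0.03 m/s); the robot touches nothing.
It fails at once if the blue tray falls: faster than 0.5 m/s with no finger on it (linear speed of upper_tray above 0.5 m/s and contact force between the fingers and upper_tray below 0.1 N).
It fails at once if the red-capped jar falls: faster than 0.5 m/s with no finger on it (linear speed of red_jar above 0.5 m/s and contact force between the fingers and red_jar below 0.1 N).
It fails at once if a jar or the blue tray is tipped by more than 0.6 rad (angle between any of upper_tray, white_jar, red_jar's own z axis and vertical above 0.6 rad).
It fails at once if the lower tray is shoved or carried more than 40 mm (distance of lower_tray from where it was at the start of the episode above 0.04 m).
It fails at once if other labware is moved by more than 30 mm (distance of any of well_block, trough, buffer_bottle from where it was at the start of the episode above 0.03 m).
It also fails if it takes over 64 s, if anything falls off the work surface, if the arm or the gripper's body presses on something with over 40 N, if the wrist force passes 120 N, or if a joint passes its speed limit or range.

## Working session

There is one attempt and no reset: what is moved stays moved. The work goes in short steps, Python scripts to look and compute and a shell command to move; the robot and the scene stay as the last step left them, time stands still between calls to the robot, and variables do not carry over. Pictures are saved under pics/ and viewed, at most 13 in all, crops included, and the job is handed in when it is done.

```bash
mkdir -p pics; ls; cat > h.py <<'E'
import numpy as np, cv2
from bench import sense, snapshot, hand_in, trace, place_of
def save(p,n): cv2.imwrite(f'pics/{n}.png',p['image'][:,:,::-1])
def px(p,X):
    c=p['R']@np.array(X,float)+p['t']; q=np.array(p['intrinsics'])@c; return (q[:2]/q[2]).round(0)
def onplane(p,uv,z):
    R=np.array(p['R']);t=np.array(p['t']);d=R.T@np.linalg.solve(p['intrinsics'],[uv[0],uv[1],1.]);c=-R.T@t
    return c+d*(z-c[2])/d[2]
E
python3 - <<'E'
from h import *
s=sense();print(s['tool_pos'],s['tcp_rot'],s['finger_gap'])
for n in ['top','side']:
    p=snapshot(n);save(p,n+'0')
    for q in ['upper_tray','tray_bar','empty_cell','lower_tray','lugs','white_jar','red_jar','well_block','trough','buffer_bottle']:
        for r in place_of(p,q): print(n,q,np.round(r['location']),round(r['conf'],2),px(p,r['location']))
E
```

```text
pics
[233.28635599 552.23774234 247.25661149] [-1.79896518e+02 -8.65824285e-03  1.57092812e+02] 85.28367989696594
top upper_tray [505. 211.  -1.] 0.8 [207. 227.]
top upper_tray [506. 209. 100.] 0.69 [202. 221.]
top upper_tray [703. 172.   0.] 0.68 [225. 161.]
top tray_bar [507. 210. 102.] 0.69 [202. 220.]
top tray_bar [703. 174.  98.] 0.68 [221. 151.]
top empty_cell [725. 142.   6.] 0.85 [236. 154.]
top lower_tray [ 486. -205.   -1.] 0.78 [351. 239.]
top lugs [ 485. -212.   46.] 0.56 [356. 238.]
top white_jar [511. 249.   5.] 0.76 [194. 224.]
top red_jar [687. -50.  -4.] 0.68 [300. 170.]
top red_jar [577. -22.   2.] 0.64 [289. 206.]
top well_block [588. 405.   1.] 0.96 [143. 196.]
top trough [ 611. -444.    1.] 0.73 [433. 201.]
top buffer_bottle [ 693. -278.   -0.] 0.82 [377. 171.]
side upper_tray [707. 176.  -2.] 0.83 [297. 173.]
side upper_tray [501. 211.  -0.] 0.62 [237. 180.]
side tray_bar [701. 178.  99.] 0.8 [296. 152.]
side tray_bar [503. 213.  99.] 0.61 [236. 159.]
side empty_cell [723. 141.   4.] 0.86 [305. 178.]
side empty_cell [509. 173.   2.] 0.82 [243. 187.]
side empty_cell [504. 213.  98.] 0.62 [236. 159.]
side empty_cell [588. 405.  -4.] 0.61 [245. 139.]
side empty_cell [693. -51.  -4.] 0.17 [318. 223.]
side lower_tray [ 487. -206.   -1.] 0.68 [273. 281.]
side lugs [ 490. -207.   43.] 0.81 [274. 273.]
side lugs [ 609. -445.    2.] 0.73 [347. 343.]
side white_jar [509. 248.   7.] 0.68 [237. 171.]
side red_jar [695. -48.  -4.] 0.95 [319. 222.]
side red_jar [578. -25.  -1.] 0.9 [282. 226.]
side well_block [586. 406.  -4.] 0.86 [245. 139.]
side trough [ 610. -444.    2.] 0.69 [347. 342.]
side buffer_bottle [ 689. -280.   -4.] 0.81 [348. 283.]
side buffer_bottle [505. 214.  -0.] 0.64 [238. 179.]
side buffer_bottle [ 609. -447.    3.] 0.26 [347. 343.]
```

```bash
python3 -c "
import cv2,numpy as np
a=cv2.imread('pics/top0.png')[120:290,110:470];b=cv2.imread('pics/side0.png')[100:370,180:420]
cv2.imwrite('pics/c0.png',np.vstack([cv2.resize(a,(790,373)),np.hstack([cv2.resize(b,(200,225)),np.zeros((225,590,3),np.uint8)])]))
"
```

```text
(no output)
```

View pics/c0.png

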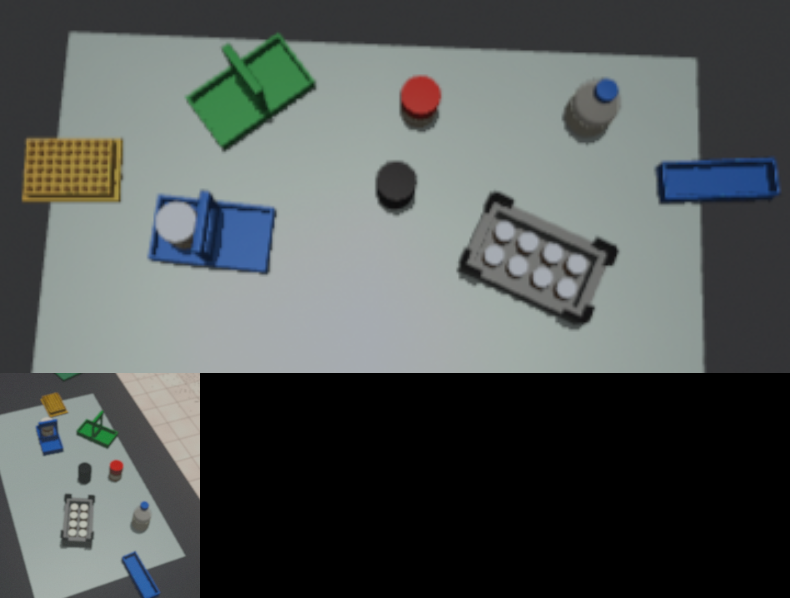

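View pics/side0.png

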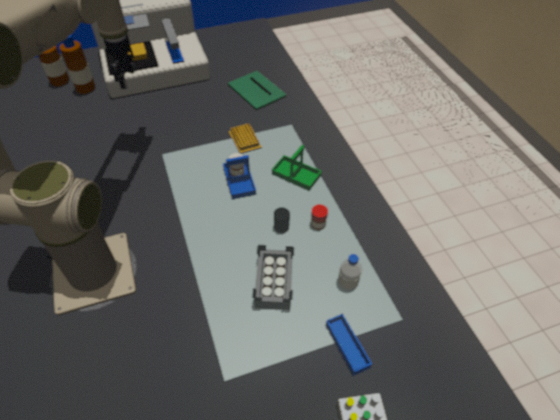

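The crop shows the blue tray with the white-capped jar at crop (210,232), a green look-alike at (250,90), the red jar at (420,95), the black look-alike at (397,185) and the grey tray at (540,258). The side view agrees: blue tray (238,175), grey tray (274,275). Both match the network positions.

```bash
cat >> h.py <<'E'
from scipy.spatial.transform import Rotation as Ro
def plan(target,yaw=None):
    "shift (cm, current tool axes) and the turn to follow it"
    s=sense();R=Ro.from_euler('xyz',s['tcp_rot'],degrees=True)
    print('tcp',s['tool_pos'].round(1) if hasattr(s['tool_pos'],'round') else s['tool_pos'],np.round(s['tcp_rot'],2))
    print('shift cm',R.inv().apply(np.array(target)-s['tool_pos']).round(2)/10)
    if yaw is not None:
        print('turn rad after',(R.inv()*Ro.from_euler('xyz',[180,0,yaw],degrees=True)).as_rotvec().round(4))
E
python3 - <<'E'
from h import *
plan([490,200,247],173)
p=snapshot('top')
for q in ['lower_tray','upper_tray']:
    for r in trace(p,q):
        m=r['pixels'];z=45 if q[0]=='l' else 26
        c=cv2.findContours(m.astype(np.uint8),0,1)[0];c=max(c,key=len)[:,0]
        w=np.array([onplane(p,u,z)[:2] for u in c],np.float32);print(q,r['conf'],cv2.minAreaRect(w))
E
```

```text
tcp [233.5 552.7 248.3] [-180.    -0.   157.1]
shift cm [-37.354 -22.507   0.129]
turn rad after [ 0.     -0.     -0.2776]
upper_tray 0.88 ((706.9054565429688, 181.69171142578125), (119.68846893310547, 157.9136199951172), 39.79972839355469)
upper_tray 0.75 ((693.4615478515625, -281.5107116699219), (59.44004440307617, 86.42413330078125), 47.4429931640625)
upper_tray 0.55 ((508.0917053222656, 210.3446044921875), (157.16281127929688, 98.3226089477539), 85.96302032470703)
```

```bash
python3 -m handwheel '[[1,-3.1,-1.87,0,0,0,0],[1,-3.1,-1.87,0,0,0,0],[1,-3.1,-1.87,0,0,0,0],[1,-3.1,-1.87,0,0,0,0],[1,-3.1,-1.87,0,0,0,0],[1,-3.1,-1.87,0,0,0,0],[1,-3.1,-1.87,0,0,0,0],[1,-3.1,-1.87,0,0,0,0],[1,-3.1,-1.87,0,0,0,0],[1,-3.1,-1.87,0,0,0,0],[1,-3.1,-1.87,0,0,0,0],[1,-3.1,-1.87,0,0,0,0]]'
python3 -m handwheel '[[1,0,0,0,0,0,-0.1],[1,0,0,0,0,0,-0.1],[1,0,0,0,0,0,-0.078],[1,0,0,0,0,0,0]]'
python3 - <<'E'
from h import *
p=snapshot('wrist');save(p,'w1')
for q in ['upper_tray','tray_bar','white_jar','empty_cell']:
    for r in place_of(p,q): print(q,np.round(r['location'],1),round(r['conf'],2),px(p,r['location']))
E
```

```text
time: 2.25
tool_pos: [489.6, 199.6, 248.5]
tcp_rot: [180.0, 0.0, 157.1]
ft_force: [-0.3, 0.9, 0.4]
finger_gap: 85.0
grip_force: 0.0
time: 2.58
tool_pos: [489.0, 200.8, 248.3]
tcp_rot: [-180.0, -0.0, 173.2]
ft_force: [0.8, -0.2, 0.1]
finger_gap: 85.2
grip_force: 0.0
upper_tray [700.2 174.    3.9] 0.75 [282. 317.]
upper_tray [505.9 211.7  -0.6] 0.55 [293. 191.]
tray_bar [700.  173.7  98.3] 0.98 [282. 368.]
tray_bar [510.3 208.9 100.2] 0.95 [294. 220.]
white_jar [509.3 245.6   4.5] 0.77 [319. 191.]
empty_cell [723.5 147.3   2.7] 0.94 [267. 331.]
empty_cell [501.8 174.3   6.4] 0.88 [264. 192.]
```

View pics/w1.png

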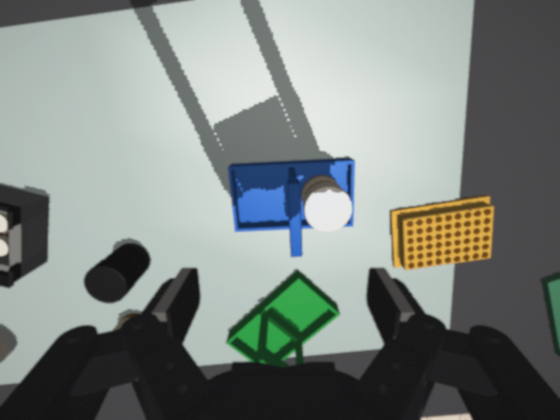

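The wrist view shows the blue tray with rim corners near (231,165) and (354,159), lower edge (236,230)–(354,226), and its bar coming toward the camera at (296,220–255). The fingers will straddle it once lowered.

```bash
python3 - <<'E'
from h import *
p=snapshot('wrist')
print('cam',-np.array(p['R']).T@p['t'])
I=p['image'].astype(int);m=((I[...,2]>I[...,0]+40)&(I[...,2]>I[...,1]+25))
m[:,:200]=0;m[:,380:]=0;m[:140]=0;m[290:]=0
pts=[]
for u in range(238,350,3):
    v=np.argmax(m[:,u]); pts.append(onplane(p,(u,v),26)[:2])
w=np.array(pts,np.float32);d=cv2.fitLine(w,cv2.DIST_HUBER,0,.01,.01).ravel();print('edge dir deg',np.degrees(np.arctan2(d[1],d[0])),d[2:])
c=[]
for v in range(170,224,4):
    r=np.flatnonzero(m[v]); c.append((onplane(p,(r[0],v),26)[:2],onplane(p,(r[-1],v),26)[:2]))
a=np.array(c);print('ymin',a[:,0].mean(0),'ymax',a[:,1].mean(0),'mid',a.mean((0,1)))
b=np.array([onplane(p,((lambda r:(r[0]+r[-1])/2)(np.flatnonzero(m[v])),v),112)[:2] for v in range(238,254,2)]);print('bar centre',b.round(1).tolist())
plan([506,210,120])
E
```

```text
cam [407.92750317 211.08877757 374.64276119]
edge dir deg 86.086426 [462.6189 197.8622]
ymin [496.31756078 135.51830443] ymax [515.0717454  285.51969475] mid [505.69465309 210.51899959]
bar centre [[524.1, 209.3], [526.2, 209.1], [528.3, 208.9], [530.4, 208.6], [532.6, 208.4], [534.8, 208.2], [536.9, 207.9], [539.1, 207.7]]
tcp [488.7 201.4 248.3] [-180.      0.    172.96]
shift cm [-1.608  1.066 12.832]
```

```bash
python3 -m handwheel '[[1,-1.7,1.17,0,0,0,-0.018],[1,0,0,3.5,0,0,0],[1,0,0,3.5,0,0,0],[1,0,0,3,0,0,0],[1,0,0,3,0,0,0],[1,0,0,1.9,0,0,0],[1,0,0,0,0,0,0],[1,0,0,0,0,0,0]]'
python3 - <<'E'
from h import *
p=snapshot('wrist');save(p,'w2')
E
```

```text
time: 3.55
tool_pos: [506.1, 210.6, 98.4]
tcp_rot: [-179.9, -0.1, 174.0]
ft_force: [-0.0, -0.2, 0.2]
finger_gap: 85.3
grip_force: 0.0
```

View pics/w2.png

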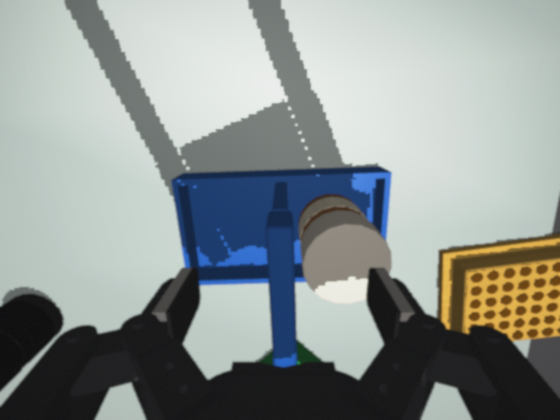

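The bar (280,215)–(284,365) lies centred between the fingers (190 and 375), and the fingers clear the jar. Next I close on it.

```bash
python3 -m handwheel '[[-1,0,0,0,0,0,0],[-1,0,0,0,0,0,0],[-1,0,0,0,0,0,0],[-1,0,0,0,0,0,0],[-1,0,0,0,0,0,0],[-1,0,0,0,0,0,0],[-1,0,0,0,0,0,0],[-1,0,0,0,0,0,0],[-1,0,0,0,0,0,0],[-1,0,0,0,0,0,0]]' 80
python3 -m handwheel '[[-1,0,0,-0.5,0,0,0],[-1,0,0,-1.5,0,0,0],[-1,0,0,-2.5,0,0,0],[-1,0,0,-2.5,0,0,0],[-1,0,0,-2.5,0,0,0],[-1,0,0,-2.5,0,0,0],[-1,0,0,-2,0,0,0],[-1,0,0,-1,0,0,0],[-1,0,0,0,0,0,0],[-1,0,0,0,0,0,0]]'
python3 - <<'E'
from h import *
p=snapshot('wrist');save(p,'w3')
for q in ['upper_tray','tray_bar','white_jar','empty_cell']:
    for r in place_of(p,q): print(q,np.round(r['location'],1),round(r['conf'],2),px(p,r['location']))
plan([460,-195,245],156.5)
E
```

```text
time: 4.43
tool_pos: [507.3, 210.7, 99.7]
tcp_rot: [180.0, 0.0, 174.1]
ft_force: [-2.7, -1.2, 5.4]
finger_gap: 10.8
grip_force: 78.7
time: 5.27
tool_pos: [506.9, 210.7, 248.3]
tcp_rot: [-180.0, -0.0, 174.1]
ft_force: [-0.1, 1.0, -5.2]
finger_gap: 10.6
grip_force: 78.1
upper_tray [ 6.928e+02 -5.000e+01 -6.000e-01] 0.7 [127. 315.]
upper_tray [507.8 211.4 149.5] 0.63 [284. 219.]
tray_bar [700.2 176.3  96.9] 0.69 [271. 357.]
tray_bar [513.2 210.  248.6] 0.61 [283. 297.]
white_jar [509.7 247.3 157. ] 0.86 [329. 220.]
white_jar [512.1 209.3 250.4] 0.3 [282. 297.]
empty_cell [498.7 173.2 153.3] 0.94 [236. 215.]
tcp [506.3 210.5 247.3] [-1.7993e+02 -1.6000e-01  1.7405e+02]
shift cm [  0.405 -40.811   0.286]
turn rad after [-0.0017 -0.0026  0.3064]
```

View pics/w3.png

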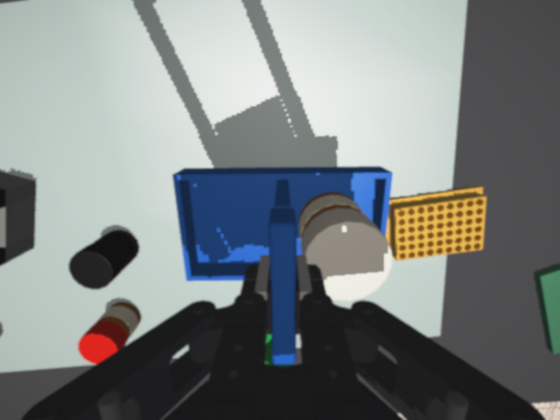

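The lift worked: the tray hangs level, rim corners near (174,170), (390,168), (190,280), with the white jar still in its cell. I'll measure its offset in the hand, then carry it across.

```bash
python3 - <<'E'
from h import *
p=snapshot('wrist');s=sense()
I=p['image'].astype(int);m=((I[...,2]>I[...,0]+40)&(I[...,2]>I[...,1]+25))
m[:,:165]=0;m[:,400:]=0;m[:150]=0;m[290:]=0
zr=s['tool_pos'][2]-99.2+26
L=lambda w:cv2.fitLine(np.array(w,np.float32),cv2.DIST_HUBER,0,.01,.01).ravel()
def edge(w):
    d=L(w);return np.degrees(np.arctan2(d[1],d[0]))%180,d[2:]
far=[onplane(p,(u,np.flatnonzero(m[:,u])[-1]),zr)[:2] for u in range(194,238,2)]
near=[onplane(p,(u,np.flatnonzero(m[:,u])[0]),zr)[:2] for u in range(182,384,3)]
left=[onplane(p,(np.flatnonzero(m[v])[0],v),zr)[:2] for v in range(178,274,3)]
right=[onplane(p,(np.flatnonzero(m[v])[-1],v),zr)[:2] for v in range(175,235,3)]
y=np.radians(s['tcp_rot'][2]); ex=np.array([np.cos(y),np.sin(y)]);ey=np.array([np.sin(y),-np.cos(y)])
for n,w in zip(['far','near','left','right'],[far,near,left,right]):
    a,c=edge(w);d=c-s['tool_pos'][:2];print(n,round(a,1),'tool x',round(d@ex,1),'tool y',round(d@ey,1))
print(s['tcp_rot'])
E
python3 -m handwheel '[[-1,0.03,-1.7,0,0,0,0],[-1,0.03,-3.4,0,0,0,0],[-1,0.03,-3.4,0,0,0,0],[-1,0.03,-3.4,0,0,0,0],[-1,0.03,-3.4,0,0,0,0],[-1,0.03,-3.4,0,0,0,0],[-1,0.03,-3.4,0,0,0,0],[-1,0.03,-3.4,0,0,0,0],[-1,0.03,-3.4,0,0,0,0],[-1,0.03,-3.4,0,0,0,0],[-1,0.03,-3.4,0,0,0,0],[-1,0.03,-3.1,0,0,0,0]]'
python3 -m handwheel '[[-1,0,-1,0,0,0,0],[-1,0,0,0,0,0,0.07],[-1,0,0,0,0,0,0.08],[-1,0,0,0,0,0,0.08],[-1,0,0,0,0,0,0.076],[-1,0,0,0,0,0,0],[-1,0,0,0,0,0,0]]'
```

```text
far 84.0 tool x -41.3 tool y -53.3
near 84.6 tool x 45.9 tool y 8.3
left 173.6 tool x 9.4 tool y -75.8
right 173.6 tool x 20.7 tool y 74.8
[-1.79943689e+02 -1.30532207e-01  1.74052472e+02]
time: 6.57
tool_pos: [462.6, -176.7, 248.9]
tcp_rot: [-180.0, -0.0, 174.0]
ft_force: [1.2, 0.3, -5.8]
finger_gap: 10.8
grip_force: 78.3
time: 7.15
tool_pos: [462.2, -184.4, 248.9]
tcp_rot: [180.0, -0.0, 156.7]
ft_force: [-0.1, 0.2, -4.8]
finger_gap: 10.8
grip_force: 78.4
```

```bash
python3 -m handwheel '[[-1,-1.3,0.35,0,0,0,0],[-1,-2.6,0.7,0,0,0,0],[-1,-2.6,0.7,0,0,0,0],[-1,-2.6,0.7,0,0,0,0],[-1,-2.6,0.7,0,0,0,0],[-1,-1.3,0.35,0,0,0,0],[-1,0,0,0,0,0,0],[-1,0,0,0,0,0,0]]'
python3 - <<'E'
from h import *
p=snapshot('wrist');save(p,'w4');np.savez('w4.npz',**{k:p[k] for k in('image','intrinsics','R','t')})
for q in ['lower_tray','lugs']:
    for r in place_of(p,q): print(q,np.round(r['location'],1),round(r['conf'],2),px(p,r['location']))
E
```

```text
time: 7.82
tool_pos: [595.7, -204.1, 248.3]
tcp_rot: [-180.0, -0.1, 156.7]
ft_force: [-1.0, -1.1, -4.6]
finger_gap: 10.6
grip_force: 78.5
lower_tray [ 489.2 -208.1    0.5] 0.87 [245. 101.]
lugs [ 489.2 -208.6   48.6] 0.98 [238.  99.]
lugs [ 609.2 -169.6  154.3] 0.33 [329. 219.]
```

View pics/w4.png

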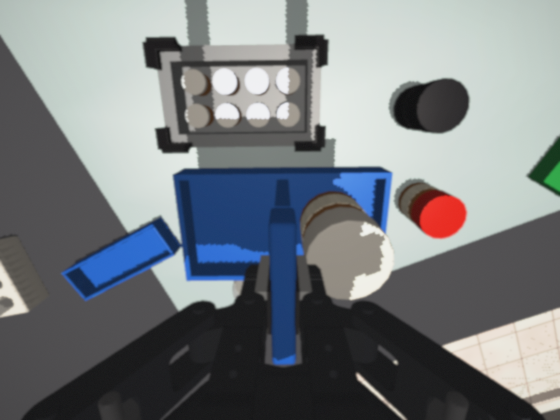

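The lower tray is in full view: lugs near (160,50), (312,50), (175,138), (310,136), and the rim at (165–320, 45–147). I'll enlarge it to pick the lug corners.

```bash
python3 -c "
import cv2
a=cv2.imread('pics/w4.png')[25:160,135:335];cv2.imwrite('pics/c4.png',cv2.resize(a,(800,540),interpolation=cv2.INTER_CUBIC))"
```

```text
(no output)
```

View pics/c4.png

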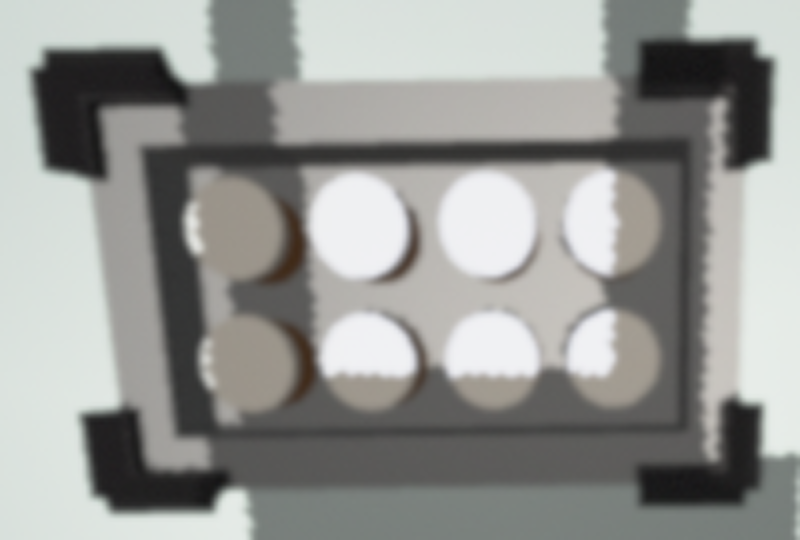

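Enlarged, the cavity corners are near crop (145,148), (690,142), (686,430), (180,437). The outer rim corners extrapolate to (80,86), (747,77), (738,483), (132,488).

```bash
python3 - <<'E'
from h import *
p=dict(np.load('w4.npz'));print('cam',(-p['R'].T@p['t']).round(1))
f=lambda u:onplane(p,((u[0]+.5)/4-.5+135,(u[1]+.5)/4-.5+25),45)[:2]
for q in ([(145,148),(690,142),(686,430),(180,437)],[(80,86),(747,77),(738,483),(132,488)]):
    w=np.array([f(u) for u in q]);a=w[1]-w[0]+w[2]-w[3];b=w[0]-w[3]+w[1]-w[2]
    print(w.mean(0).round(1),'len',np.linalg.norm(a)/2,np.linalg.norm(b)/2,'long dir',np.degrees(np.arctan2(a[1],a[0])),'short',np.degrees(np.arctan2(b[1],b[0])))
# held tray as reference through the same camera
plan([488.5,-208,249],156.5)
E
```

```text
cam [ 521.2 -172.2  374.8]
[ 489.1 -206.1] len 138.3837404000263 70.90169874036161 long dir 67.30611007605121 short 157.33016836622448
[ 488.9 -206.2] len 167.38761984658797 99.12388946325697 long dir 67.21308749735812 short 157.31852395982935
tcp [ 594.9 -204.2  249.1] [-1.8000e+02 -4.0000e-02  1.5658e+02]
shift cm [ 9.609 -4.574  0.015]
turn rad after [-0.0001 -0.0008  0.0014]
```

```bash
python3 -m handwheel '[[-1,0.9,-0.45,0,0,0,-0.012],[-1,2,-0.95,0,0,0,0],[-1,2,-0.9,0,0,0,0],[-1,2,-0.9,0,0,0,0],[-1,1.8,-0.85,0,0,0,0],[-1,0.9,-0.4,0,0,0,0],[-1,0,0,0,0,0,0],[-1,0,0,0,0,0,0]]'
python3 -m handwheel '[[-1,0,0,1,0,0,0],[-1,0,0,2,0,0,0],[-1,0,0,2,0,0,0],[-1,0,0,1,0,0,0],[-1,0,0,0.5,0,0,0],[-1,0,0,0,0,0,0],[-1,0,0,0,0,0,0]]'
python3 - <<'E'
from h import *
v=[]
for n in ['top','side','wrist']:
    p=snapshot(n);save(p,n+'5');v.append(sense())
print(np.mean([s['tool_pos'] for s in v],0),np.mean([s['tcp_rot'][2] for s in v]))
plan([489.6,-206.4,149.5],157.3)
E
```

```text
time: 8.63
tool_pos: [489.8, -208.2, 249.9]
tcp_rot: [180.0, 0.1, 157.2]
ft_force: [0.3, -0.1, -5.7]
finger_gap: 10.7
grip_force: 78.5
time: 9.22
tool_pos: [490.2, -208.2, 184.6]
tcp_rot: [180.0, 0.0, 157.2]
ft_force: [0.2, -0.8, -4.7]
finger_gap: 10.7
grip_force: 78.3
[ 490.58444009 -208.48642844  185.56071112] 157.21482599739082
tcp [ 490.6 -208.5  185.7] [-1.7999e+02  1.3000e-01  1.5721e+02]
shift cm [0.183 0.159 3.621]
turn rad after [-0.0002  0.0023 -0.0016]
```

```bash
python3 -m handwheel '[[-1,0.15,0.14,0.5,0,0,0],[-1,0,0,1,0,0,0],[-1,0,0,0.5,0,0,0],[-1,0,0,0.4,0,0,0],[-1,0,0,0.4,0,0,0],[-1,0,0,0.2,0,0,0],[-1,0,0,0,0,0,0],[-1,0,0,0,0,0,0]]'
python3 - <<'E'
from h import *
p=snapshot('wrist');save(p,'w6')
E
```

```text
time: 10.03
tool_pos: [488.9, -206.3, 154.3]
tcp_rot: [180.0, -0.0, 157.2]
ft_force: [-0.0, -1.1, -5.8]
finger_gap: 11.0
grip_force: 78.4
```

View pics/w6.png

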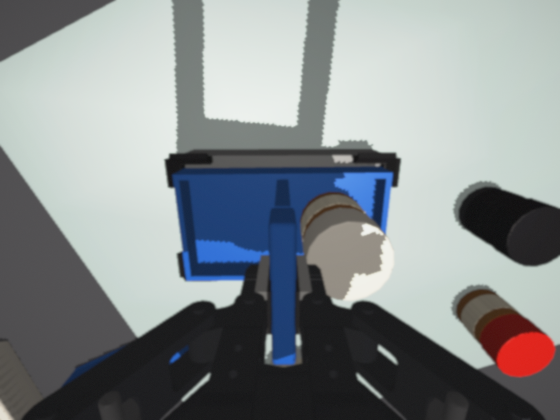

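The tray (174–390) sits evenly between the lugs (inner edges about 177 and 390) with no contact force, so I'll keep lowering.

```bash
python3 -m handwheel '[[-1,0,0,0.3,0,0,0],[-1,0,0,0.3,0,0,0],[-1,0,0,0.2,0,0,0],[-1,0,0,0,0,0,0],[-1,0,0,0,0,0,0]]'; python3 -m handwheel '[[-1,0,0,0.15,0,0,0],[-1,0,0,0,0,0,0],[-1,0,0,0,0,0,0]]'
```

```text
time: 10.5
tool_pos: [488.7, -206.2, 146.0]
tcp_rot: [180.0, -0.0, 157.2]
ft_force: [-0.2, -0.3, -4.7]
finger_gap: 10.5
grip_force: 78.4
time: 10.75
tool_pos: [489.0, -206.3, 144.9]
tcp_rot: [180.0, 0.0, 157.2]
ft_force: [-0.7, 0.4, -4.4]
finger_gap: 10.7
grip_force: 78.5
```

```bash
python3 -m handwheel '[[-1,0,0,0.1,0,0,0],[-1,0,0,0,0,0,0],[-1,0,0,0,0,0,0]]' | grep -E "pos|force"; python3 -m handwheel '[[-1,0,0,0.1,0,0,0],[-1,0,0,0,0,0,0],[-1,0,0,0,0,0,0]]'| grep -E "pos|force"
```

```text
tool_pos: [489.2, -206.5, 144.7]
ft_force: [-3.7, 0.7, 3.9]
grip_force: 79.9
tool_pos: [489.4, -206.6, 144.7]
ft_force: [-6.5, 2.9, 11.5]
grip_force: 81.1
```

Contact came at the expected rim height. Now I release and rise.

```bash
python3 -m handwheel '[[-1,0,0,-0.15,0,0,0],[0,0,0,0,0,0,0],[0.5,0,0,0,0,0,0],[1,0,0,0,0,0,0],[1,0,0,0,0,0,0],[1,0,0,0,0,0,0],[1,0,0,0,0,0,0],[1,0,0,0,0,0,0],[1,0,0,-3,0,0,0],[1,0,0,-4,0,0,0],[1,0,0,-3,0,0,0],[1,0,0,0,0,0,0]]'
python3 - <<'E'
from h import *
p=snapshot('wrist');save(p,'w7');np.savez('w7.npz',**{k:p[k] for k in('image','intrinsics','R','t')})
for n in ['w','top']:
    if n=='top': p=snapshot('top')
    for q in ['upper_tray','tray_bar','empty_cell','lower_tray','white_jar','red_jar']:
        for r in place_of(p,q): print(n,q,np.round(r['location'],1),round(r['conf'],2))
plan([610,-50,247],157)
E
```

```text
time: 12.25
tool_pos: [492.0, -207.9, 252.4]
tcp_rot: [-179.9, 0.7, 157.2]
ft_force: [0.9, -0.7, 1.0]
finger_gap: 85.5
grip_force: 0.0
w upper_tray [ 489.3 -205.1   46.3] 0.7
w tray_bar [ 489.2 -205.9  146.8] 0.91
w empty_cell [ 469.9 -242.6   49.1] 0.7
w white_jar [ 503.3 -171.1   51.3] 0.95
w red_jar [579.4 -27.7   0. ] 0.77
w red_jar [688.3 -51.8   1.4] 0.74
top upper_tray [ 489.1 -206.1   46.3] 0.97
top upper_tray [705.9 170.3   2.3] 0.59
top tray_bar [ 485.4 -207.2  147.7] 0.96
top tray_bar [702.4 173.1 100.5] 0.58
top empty_cell [ 474.8 -240.4   48.8] 0.92
top empty_cell [724.5 142.3   3.6] 0.86
top lower_tray [592.5 404.6   2.8] 0.58
top white_jar [ 503.6 -169.7   50.4] 0.69
top red_jar [684.1 -50.3  -2.2] 0.87
top red_jar [576.2 -21.6   2.5] 0.76
tcp [ 488.8 -206.3  244.1] [ 1.8000e+02 -2.0000e-02  1.5721e+02]
shift cm [-5.116 19.1   -0.295]
turn rad after [ 0.     -0.0003  0.0036]
```

View pics/w7.png

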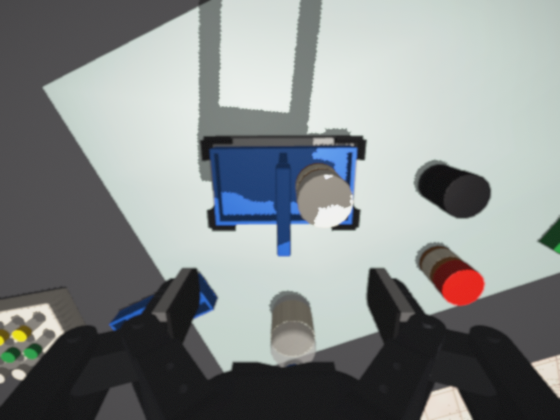

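The tray is home: its rim sits evenly inside the four lugs (corners at about (215,145), (358,150), (222,222), (352,220)), with the white jar in its cell. Next is the red jar at (458,285).

```bash
python3 -m handwheel '[[1,0,0,0,0,0,0.12],[1,0,0,0,0,0,0.12],[1,0,0,0,0,0,0.12],[1,0,0,0,0,0,0.12],[1,0,0,0,0,0,0.12],[1,0,0,0,0,0,0.12],[1,0,0,0,0,0,0.12],[1,0,0,0,0,0,0.12],[1,0,0,0,0,0,0.12],[1,0,0,0,0,0,0.12],[1,0,0,0,0,0,0.12],[1,0,0,0,0,0,0.12]]' | grep rot
python3 -m handwheel '[[1,0,0,0,0,0,0.12],[1,0,0,0,0,0,0.009],[1,2.2,1.2,0,0,0,0],[1,2.8,1.55,0,0,0,0],[1,2.8,1.55,0,0,0,0],[1,2.8,1.55,0,0,0,0],[1,2.8,1.55,0,0,0,0],[1,2.8,1.55,0,0,0,0],[1,2.8,1.55,0,0,0,0],[1,3.1,1.75,0,0,0,0],[1,0,0,0,0,0,0],[1,0,0,0,0,0,0]]'
python3 - <<'E'
from h import *
p=snapshot('wrist');save(p,'w8')
for r in place_of(p,'red_jar'): print(np.round(r['location'],1),round(r['conf'],2),px(p,r['location']))
hsv=cv2.cvtColor(p['image'],cv2.COLOR_RGB2HSV);m=(((hsv[...,0]<8)|(hsv[...,0]>172))&(hsv[...,1]>150)&(hsv[...,2]>100)).astype(np.uint8)
n,l,st,ce=cv2.connectedComponentsWithStats(m)
for i in range(1,n):
    if st[i,4]>200: print(st[i],ce[i],onplane(p,ce[i],70)[:2])
r=place_of(p,'red_jar')
plan([688,-51,80],67.3)
E
```

```text
tcp_rot: [180.0, 0.0, 74.4]
time: 14.95
tool_pos: [687.7, -48.0, 242.5]
tcp_rot: [-179.9, 0.0, 67.6]
ft_force: [0.3, -0.1, 0.2]
finger_gap: 85.7
grip_force: 0.0
[692.8 -49.8   2.8] 0.95 [287. 181.]
[ 5.784e+02 -2.830e+01  4.000e-01] 0.91 [200. 198.]
[ 265  173   46   46 1682] [287.14803805 195.36028537] [691.56379249 -50.17041315]
tcp [686.7 -50.4 244.5] [1.7999e+02 2.0000e-02 6.7370e+01]
shift cm [-5.000e-03  1.390e-01  1.645e+01]
turn rad after [0.0001 0.0004 0.0012]
```

```bash
python3 -m handwheel '[[1,0.15,0.35,2,0,0,0],[1,0,0,3.5,0,0,0],[1,0,0,3.5,0,0,0],[1,0,0,3.5,0,0,0],[1,0,0,1.3,0,0,0],[1,0,0,0,0,0,0],[1,0,0,0,0,0,0]]'
python3 - <<'E'
from h import *
p=snapshot('wrist');save(p,'w9')
hsv=cv2.cvtColor(p['image'],cv2.COLOR_RGB2HSV);m=(((hsv[...,0]<8)|(hsv[...,0]>172))&(hsv[...,1]>150)&(hsv[...,2]>100)).astype(np.uint8)
n,l,st,ce=cv2.connectedComponentsWithStats(m)
for i in range(1,n):
    if st[i,4]>200: print(st[i],ce[i],onplane(p,ce[i],70)[:2])
plan([691,-50,60],67.3)
E
```

```text
time: 15.68
tool_pos: [690.7, -50.3, 107.2]
tcp_rot: [-180.0, 0.0, 67.3]
ft_force: [0.5, 0.8, 1.1]
finger_gap: 85.3
grip_force: 0.0
[ 244  216   80   74 4692] [283.62553282 252.11999147] [691.40666946 -50.34785248]
tcp [692.1 -50.3 109.2] [ 1.7982e+02 -4.0000e-02  6.7290e+01]
shift cm [-0.019 -0.133  4.917]
turn rad after [ 0.0032 -0.0008 -0.0001]
```

View pics/w9.png

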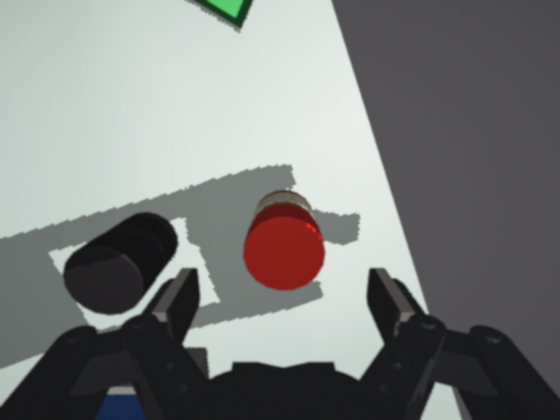

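The red cap (284,252) is centred between the fingers (195 and 375) and the black jar is clear of them. I descend and grip.

```bash
python3 -m handwheel '[[1,0,0,2,0,0,0],[1,0,0,2,0,0,0],[1,0,0,0.75,0,0,0],[1,0,0,0,0,0,0],[-1,0,0,0,0,0,0],[-1,0,0,0,0,0,0],[-1,0,0,0,0,0,0],[-1,0,0,0,0,0,0],[-1,0,0,0,0,0,0],[-1,0,0,0,0,0,0],[-1,0,0,0,0,0,0]]' 40
python3 -m handwheel '[[-1,0,0,-0.5,0,0,0],[-1,0,0,-1.5,0,0,0],[-1,0,0,-3,0,0,0],[-1,0,0,-3,0,0,0],[-1,0,0,-3,0,0,0],[-1,0,0,-3,0,0,0],[-1,0,0,-3,0,0,0],[-1,0,0,-2,0,0,0],[-1,0,0,0,0,0,0],[-1,0,0,0,0,0,0]]'
python3 - <<'E'
from h import *
p=snapshot('wrist')
for r in place_of(p,'red_jar'): print(np.round(r['location'],1),round(r['conf'],2),px(p,r['location']))
hsv=cv2.cvtColor(p['image'],cv2.COLOR_RGB2HSV);m=(((hsv[...,0]<8)|(hsv[...,0]>172))&(hsv[...,1]>150)&(hsv[...,2]>60)).astype(np.uint8)
n,l,st,ce=cv2.connectedComponentsWithStats(m);print([(st[i],ce[i]) for i in range(1,n) if st[i,4]>200])
plan([474.5,-241.3,245],67.3)
E
```

```text
time: 16.65
tool_pos: [692.4, -49.8, 61.4]
tcp_rot: [179.8, -0.0, 67.3]
ft_force: [-1.8, 0.2, 6.6]
finger_gap: 50.7
grip_force: 41.9
time: 17.48
tool_pos: [692.0, -49.7, 251.8]
tcp_rot: [179.7, -0.1, 67.3]
ft_force: [-0.1, -0.1, -1.8]
finger_gap: 51.0
grip_force: 42.1
[689.8 -50.9 192.1] 0.93 [280. 240.]
[ 5.793e+02 -2.720e+01  1.000e-01] 0.92 [198. 196.]
[(array([ 229,  232,  109,  112, 9404], dtype=int32), array([282.84517227, 288.92364951]))]
tcp [690.3 -49.5 247.4] [-1.7988e+02  3.0000e-02  6.7310e+01]
shift cm [-26.017 -12.507   0.284]
turn rad after [-0.002   0.0005  0.0002]
```

```bash
python3 -m handwheel '[[-1,-1.22,-0.59,0,0,0,0],[-1,-2.64,-1.27,0,0,0,0],[-1,-2.64,-1.27,0,0,0,0],[-1,-2.64,-1.27,0,0,0,0],[-1,-2.64,-1.27,0,0,0,0],[-1,-2.64,-1.27,0,0,0,0],[-1,-2.64,-1.27,0,0,0,0],[-1,-2.64,-1.27,0,0,0,0],[-1,-2.64,-1.27,0,0,0,0],[-1,-2.64,-1.27,0,0,0,0],[-1,-1.22,-0.58,0,0,0,0],[-1,0,0,0,0,0,0]]'
python3 - <<'E'
from h import *
v=[]
for i in range(3):
    p=snapshot('wrist' if i<2 else 'top');v.append(sense()['tool_pos'])
    for q in ['empty_cell','tray_bar','upper_tray']:
        for r in place_of(p,q)[:1]: print(i,q,np.round(r['location'],1),round(r['conf'],2))
print(np.mean(v,0)); plan([473.6,-243.1,110],67.3)
E
```

```text
time: 18.58
tool_pos: [471.1, -244.1, 246.9]
tcp_rot: [-179.8, 0.0, 67.1]
ft_force: [0.3, 0.6, -1.9]
finger_gap: 51.0
grip_force: 42.4
0 empty_cell [ 470.1 -243.    51. ] 0.65
0 tray_bar [ 489.8 -206.8  148.4] 0.85
0 upper_tray [ 487.5 -205.    45.3] 0.66
1 empty_cell [ 474.4 -241.    48.1] 0.67
1 tray_bar [ 493.2 -208.7  144.6] 0.64
1 upper_tray [ 490.2 -205.1   46.9] 0.67
2 empty_cell [722.4 141.4   3.3] 0.81
2 tray_bar [ 489.3 -205.7  146.1] 0.67
2 upper_tray [ 488.2 -205.2   45.1] 0.84
[ 473.59278773 -242.32539508  248.04595963]
tcp [ 473.9 -242.4  248.8] [-180.     -0.     67.34]
shift cm [-7.5000e-02 -2.0000e-03  1.3877e+01]
turn rad after [-0.0001 -0.      0.0008]
```

```bash
python3 -m handwheel '[[-1,0,0,1.5,0,0,0],[-1,0,0,2.5,0,0,0],[-1,0,0,2.5,0,0,0],[-1,0,0,2.5,0,0,0],[-1,0,0,1.5,0,0,0],[-1,0,0,1,0,0,0],[-1,0,0,0.8,0,0,0],[-1,0,0,0,0,0,0],[-1,0,0,0,0,0,0]]'
python3 -m handwheel '[[-1,0,0,0.3,0,0,0],[-1,0,0,0.3,0,0,0],[-1,0,0,0.2,0,0,0],[-1,0,0,0,0,0,0],[-1,0,0,0,0,0,0]]'
python3 -m handwheel '[[-1,0,0,0.2,0,0,0],[-1,0,0,0,0,0,0],[-1,0,0,0,0,0,0]]'
```

```text
time: 19.93
tool_pos: [474.0, -242.9, 126.4]
tcp_rot: [180.0, 0.0, 67.3]
ft_force: [0.6, -1.0, -1.7]
finger_gap: 50.9
grip_force: 42.4
time: 20.35
tool_pos: [473.7, -242.7, 117.9]
tcp_rot: [-180.0, 0.0, 67.3]
ft_force: [-0.4, 0.4, -1.2]
finger_gap: 50.5
grip_force: 42.4
time: 20.6
tool_pos: [473.6, -242.7, 115.7]
tcp_rot: [-180.0, -0.0, 67.3]
ft_force: [0.0, -0.2, -1.6]
finger_gap: 50.6
grip_force: 42.4
```

```bash
python3 -m handwheel '[[-1,0,0,0.2,0,0,0],[-1,0,0,0,0,0,0],[-1,0,0,0,0,0,0]]' | grep -E "pos|ft"
python3 -m handwheel '[[-1,0,0,0.15,0,0,0],[-1,0,0,0,0,0,0],[-1,0,0,0,0,0,0]]'| grep -E "pos|ft"
python3 -m handwheel '[[-1,0,0,0.1,0,0,0],[-1,0,0,0,0,0,0],[-1,0,0,0,0,0,0]]'| grep -E "pos|ft"
```

```text
tool_pos: [473.6, -242.7, 113.6]
ft_force: [-0.3, 0.7, -0.3]
tool_pos: [473.6, -242.7, 112.2]
ft_force: [-0.0, 0.8, -1.4]
tool_pos: [473.8, -242.8, 111.4]
ft_force: [0.8, 0.1, -1.0]
```

```bash
python3 -m handwheel '[[-1,0,0,0.1,0,0,0],[-1,0,0,0,0,0,0],[-1,0,0,0,0,0,0]]' | grep -E "pos|ft"
python3 -m handwheel '[[-1,0,0,0.1,0,0,0],[-1,0,0,0,0,0,0],[-1,0,0,0,0,0,0]]'| grep -E "pos|ft"
```

```text
tool_pos: [473.8, -242.9, 111.3]
ft_force: [-4.1, 1.6, 7.8]
tool_pos: [473.9, -243.0, 111.3]
ft_force: [-8.3, 4.5, 15.5]
```

The jar is on the cell floor. I release it, rise and check.

```bash
python3 -m handwheel '[[-1,0,0,-0.15,0,0,0],[0.6,0,0,0,0,0,0],[1,0,0,0,0,0,0],[1,0,0,0,0,0,0],[1,0,0,0,0,0,0],[1,0,0,0,0,0,0],[1,0,0,-2,0,0,0],[1,0,0,-3,0,0,0],[1,0,0,-4,0,0,0],[1,0,0,-4,0,0,0],[1,0,0,-2,0,0,0],[1,0,0,0,0,0,0]]'
python3 - <<'E'
from h import *
p=snapshot('wrist');save(p,'w10')
for q in ['upper_tray','white_jar','red_jar']:
    for r in place_of(p,q)[:2]: print(q,np.round(r['location'],1),round(r['conf'],2))
E
```

```text
time: 22.85
tool_pos: [476.1, -244.2, 267.7]
tcp_rot: [179.4, 0.1, 67.3]
ft_force: [0.9, 0.6, -0.0]
finger_gap: 85.6
grip_force: 0.0
upper_tray [ 490.5 -206.7   44.8] 0.72
white_jar [ 501.8 -174.5   50.6] 0.79
red_jar [ 471.6 -245.3   53.2] 0.64
```

View pics/w10.png

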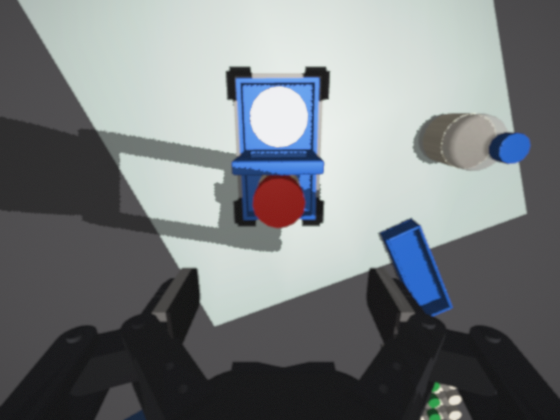

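The picture shows the tray inside the four lugs, the white jar (279,116) and red jar (279,200) upright in their cells, and the gripper clear.

```bash
python3 -c "
from bench import hand_in
print(hand_in())"
```

```text
the job is handed in; nothing more can be done
None
```

The job is handed in at about 23 s of the 64 s allowed: the blue tray sits home between the lugs with the white-capped jar in it, the red-capped jar stands in the empty cell, and the gripper is clear; the hand-in returned no verdict.

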